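# Sieve the small change out of the coins and weigh the large ones

### The job

Cash up the mixed coins: take the coin sieve by its handle and shake it from side to side over the change tray it rides on, until all six small coins have dropped through into the tray and only the three large ones are left in the sieve. Then set the sieve, large coins still in it, flat right in the middle of the scale's pan and let go, without spilling a coin on the counter or shifting the things around.

Things in the scene. Friction and masses are not known exactly. Their poses are not given: they have to be found in the camera images.
- tray: Change tray: open black box fixed to the counter, outside 134 (x) x 200 (y) x 52 mm high, walls 5 mm, floor 4 mm. Origin: centre of its underside, z up; its long side is its y axis, left-right for the robot within 0.2 rad. The sieve's flanges ride on the rims of its two long walls: the sieve can slide 38 mm either way from the tray's middle along y before it meets an end wall.
- sieve: Coin sieve, loose, 0.2-0.3 kg: square steel tray 114 x 114 mm, walls 34 mm high, 4 mm floor with 14 round 22 mm holes. Origin: centre of its underside, z up. Flanges at -x and +x (12 mm wide, underside 20 mm above the origin) stand on the tray's rims, about 5 mm of play in x; lift it 20 mm to clear the tray. Coins slip (friction about 0.15) when a 3-5 cm swing reverses sharply.
- sieve_grip (a point): Middle of the black grip sleeve of the sieve's bridge handle, 78 mm above the sieve's underside, over its centre, axes as the sieve's. The sleeve is 86 mm long along x, 14 mm wide along y, 20 mm high (68 to 88 mm above the underside): grip it from above, fingers closing along y; about 60 mm are free below it down to the coins.
- pan (a point): Centre of the top face of the 136 x 136 mm square steel pan of the counting scale, 46 mm above the counter. x and y along the pan's sides, z up. The scale is a low grey housing 140 mm wide, 190 mm deep, fixed to the counter, blank display on the robot's side; nothing on it stands higher than the pan, and the pan does not give way.
- large_1_mid (a point): Centre of a large coin: disc 28 mm across, 3 mm thick, 16 g; lies in the sieve at the start; too wide for the holes. Its metal may be silver or brass coloured.
- large_2_mid (a point): Centre of a large coin: disc 28 mm across, 3 mm thick, 16 g; lies in the sieve at the start; too wide for the holes. Its metal may be silver or brass coloured.
- large_3_mid (a point): Centre of a large coin: disc 28 mm across, 3 mm thick, 16 g; lies in the sieve at the start; too wide for the holes. Its metal may be silver or brass coloured.
- small_1_mid (a point): Centre of a small coin: disc 18 mm across, 3 mm thick, 10 g; lies in the sieve at the start on the metal between the holes; drops through a hole once it is shaken over one. Its metal may be silver or brass coloured.
- small_2_mid (a point): Centre of a small coin: disc 18 mm across, 3 mm thick, 10 g; lies in the sieve at the start on the metal between the holes; drops through a hole once it is shaken over one. Its metal may be silver or brass coloured.
- small_3_mid (a point): Centre of a small coin: disc 18 mm across, 3 mm thick, 10 g; lies in the sieve at the start on the metal between the holes; drops through a hole once it is shaken over one. Its metal may be silver or brass coloured.
- small_4_mid (a point): Centre of a small coin: disc 18 mm across, 3 mm thick, 10 g; lies in the sieve at the start on the metal between the holes; drops through a hole once it is shaken over one. Its metal may be silver or brass coloured.
- small_5_mid (a point): Centre of a small coin: disc 18 mm across, 3 mm thick, 10 g; lies in the sieve at the start on the metal between the holes; drops through a hole once it is shaken over one. Its metal may be silver or brass coloured.
- small_6_mid (a point): Centre of a small coin: disc 18 mm across, 3 mm thick, 10 g; lies in the sieve at the start on the metal between the holes; drops through a hole once it is shaken over one. Its metal may be silver or brass coloured.
- calculator: Pocket calculator 118 x 68 x 12 mm lying to the left of the tray, loose; leave it alone. Origin under its centre.
- coin_roll_a: Paper coin roll, 24 mm thick and 64 mm long, lying behind the gap between tray and scale, loose; leave it alone.
- coin_roll_b: Paper coin roll, 26 mm thick and 64 mm long, beside the other one, loose; leave it alone.
Not all that is in view belongs to the job. What is shaped like the part that bears large_1_mid but brown or turquoise is not meant.

How it is judged:
By the outcome, as a careful person would: the job done as asked, in the order asked, and still so for the second after the job is handed in, with the robot touching nothing.
It also fails if it takes over 51 s, if anything falls off the work surface, if the arm or the gripper's body presses on something with over 40 N, if the wrist force passes 120 N, or if a joint passes its speed limit or range.

### The arm

A 6-joint arm with a two-finger parallel gripper is mounted at the origin on a cart in front of the work surface, level with it; the furniture and walls round the work are solid. World frame = base frame: x ahead of the robot, y to its left, z up, the work surface at z = 0. Lengths are in m, angles in rad, forces in N, time in s.
With the tool pointing down it reaches from about 0.35 to 0.875 m from the base axis. Payload 15.5 kg.
Tool frame: the origin (TCP) lies at the very end of the fingers, on their centre line; the grasp point (between the pads) lies 19 mm behind it; y points along the fingers, z is the direction in which the jaws open and shut, and the axes are right-handed (so a half turn about y gives the same grasp; the last joint's range is limited). The gripper opens to 85 mm and grips with 20 to 120 N. Pads are 22 mm wide; open, the fingers measure 114 mm over their backs; the gripper's body (76 mm by 85 mm) begins 54 mm behind the grasp point. The pads swing forward as they close: fully open they stand 13 mm farther back than shut.
Start: joints at [1.177, 0.494, 1.345, -0, 1.302, -0.096], TCP at [0.183, 0.597, 0.231] pointing down, gripper open.
Joint ranges: [-2.91, 2.91], [-0.82, 2.16], [0.22, 2.67], [-1.22, 4.37], [0.12, 2.79], [-3.08, 3.08]. Speed limits (rad/s): [1.89, 1.89, 2.57, 3.01, 3.01, 3.01].

### API

Orientations are given as a 3x3 rotation matrix whose columns are the frame's x, y, z axes.
In Python, from workcell import state, read_camera, job_done gives the robot as it stands. The module is installed in compiled form; this text tells all that it offers.
- The arm moves only by the shell command python3 -m pendant 'ROWS' [FORCE]. ROWS is JSON, a list that holds one entry, the list of rows, each a list of 5 numbers: the shift along the tool's x, y, z in m, then the turn about the tool's y in degrees, then the finger opening in m, from 0 to 0.0854. In form: [[[x, y, z, spin, grip], ...]]. A call has 1 to 12 rows; each row shifts and turns the pose as measured when the row begins, along the tool's axes as they then stand; what a row does not reach is not made up. A row lasts 1/10 s, in which the tool goes at most 50 mm and 8.59 degrees, less where a joint would pass 70% of its speed; a pose out of reach is approached as far as the arm can. A call with a gripper value outside its range is refused whole. The fingers move at their own pace and stop on an object; FORCE is the grip in N (left out, the last holds). Time passes only in rows, so rows that do not move let the fingers close. It gives the time, the measured TCP pose, the force and the opening at its end, in the units of the state.
- state(): the state, without advancing time (a new reading comes with each control period).
- read_camera(name): name is "side" or "top" or "wrist"; returns a dict with "frame" (384x512x3 uint8, red, green, blue), "mtx" (3x3 intrinsics, pixels), "k1" (the pictures are not rectified: a ray, as slopes to the right and down, at radius r is drawn at 1 + k1 r^2 times it, then the intrinsics apply), "T" (4x4, takes a point from camera to world coordinates); the wrist camera has in their place "tool_from_camera" (4x4, takes a point from camera to tool coordinates, whose origin is the TCP and whose axes are the tool frame's). Camera axes: x right, y up, looking along -z (the intrinsics and any distortion apply to the point x, -y, -z); pixel columns grow to the right and rows downward; lengths in m; the calibration is good to about 2 mm. A picture is of the moment at which its call begins: read the wrist's pose just before it. There is no depth.
- job_done(): hands the job in, once; it reports no verdict.
The state is a dict: "time": time; "joints": joint angles; "qd": joint speeds; "tau": joint torques, N m; "ee_pos": TCP position; "tcp_rot": TCP orientation; "force": force on the tool from outside, world axes, zero at the start; "torque": the same for the moment, N m; "finger_gap": finger opening in m.
Only numpy, scipy, OpenCV 4.12 (cv2) and the standard library are available. Lean on these libraries where they do the work, as an engineer would, in place of code of your own. Each camera call takes 0.05 s, during which the arm holds its last target.

## Working session

There is one attempt and no reset: what is moved stays moved. The work goes in short steps, Python scripts to look and compute and a shell command to move; the robot and the scene stay as the last step left them, time stands still between calls to the robot, and variables do not carry over. Pictures are saved under pics/ and viewed, and the job is handed in when it is done.

```bash
mkdir -p pics
cat > h.py <<'E'
import numpy as np, cv2
from workcell import state, read_camera
def save(n,img,sc=1): 
    if sc!=1: img=cv2.resize(img,None,fx=sc,fy=sc,interpolation=cv2.INTER_CUBIC)
    cv2.imwrite(f'pics/{n}.png',img[...,::-1])
def T_of(c,s=None):
    if 'T' in c: return np.array(c['T'])
    W=np.eye(4);W[:3,:3]=np.array(s['tcp_rot']);W[:3,3]=s['ee_pos'];return W@np.array(c['tool_from_camera'])
def ray(c,T,uv):
    K=np.array(c['mtx'],float)
    p=cv2.undistortPoints(np.array([[uv]],float),K,np.array([c['k1'],0,0,0.]))[0,0]
    d=T[:3,:3]@np.array([p[0],-p[1],-1]);return T[:3,3],d/np.linalg.norm(d)
def onz(c,T,uv,z):
    o,d=ray(c,T,uv);return o+d*(z-o[2])/d[2]
def proj(c,T,P):
    q=np.linalg.inv(T)@np.r_[P,1];x,y=q[0]/-q[2],-q[1]/-q[2];r2=x*x+y*y;f=1+c['k1']*r2
    K=np.array(c['mtx']);return K[0,0]*x*f+K[0,2],K[1,1]*y*f+K[1,2]
E
python3 - <<'E'
from h import *
s=state();print({k:np.round(v,3).tolist() for k,v in s.items()})
for n in ['side','top','wrist']:
    c=read_camera(n);save(n+'0',c['frame'],1.5);print(n,np.round(c['mtx'],1).tolist(),c['k1'],np.round(T_of(c,s),3).tolist())
E
```

```text
{'time': 0.0, 'joints': [1.178, 0.494, 1.346, 0.0, 1.302, -0.096], 'qd': [0.001, -0.001, -0.0, -0.001, -0.0, -0.001], 'tau': [0.005, -88.217, -38.389, 0.0, 0.01, 0.0], 'ee_pos': [0.183, 0.597, 0.231], 'tcp_rot': [[0.956, -0.0, 0.293], [-0.293, -0.001, 0.956], [-0.0, -1.0, -0.001]], 'force': [-1.143, 0.05, 0.277], 'torque': [-0.026, 0.009, 0.04], 'finger_gap': 0.085}
side [[391.0, 0.0, 253.8], [0.0, 391.0, 191.3], [0.0, 0.0, 1.0]] -0.09763464802446822 [[-1.0, 0.025, -0.015, 0.588], [-0.028, -0.674, 0.738, 0.855], [0.008, 0.738, 0.675, 0.704], [0.0, 0.0, 0.0, 1.0]]
top [[491.8, 0.0, 253.5], [0.0, 491.8, 191.6], [0.0, 0.0, 1.0]] 0.01793896288998878 [[-0.018, 0.982, -0.188, 0.397], [-1.0, -0.017, 0.008, 0.207], [0.005, 0.189, 0.982, 1.131], [0.0, 0.0, 0.0, 1.0]]
wrist [[283.9, 0.0, 254.8], [0.0, 283.9, 191.9], [0.0, 0.0, 1.0]] -0.0442812637811202 [[0.293, -0.914, -0.28, 0.111], [0.956, 0.28, 0.087, 0.619], [-0.002, -0.293, 0.956, 0.374], [0.0, 0.0, 0.0, 1.0]]
```

View pics/top0.png

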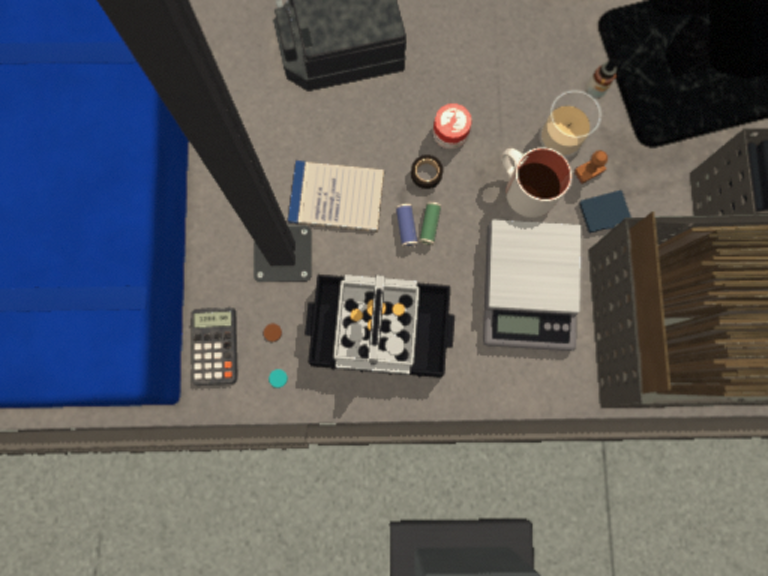

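View pics/side0.png

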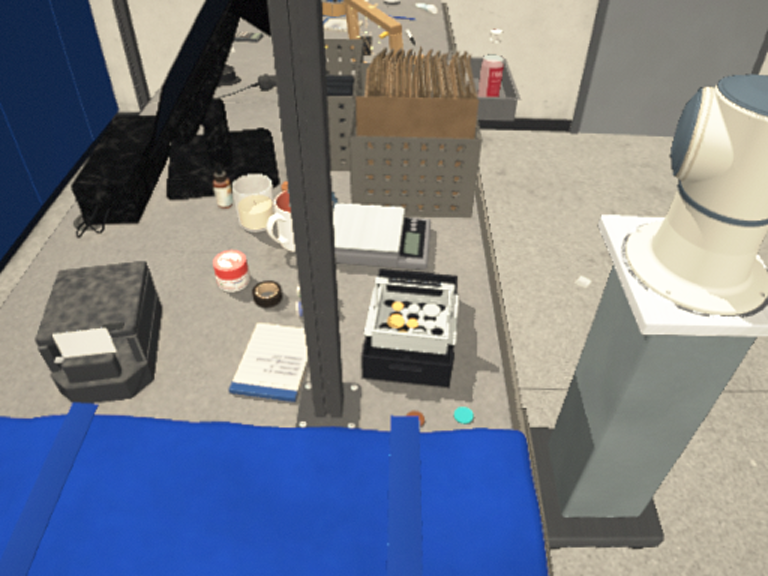

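View pics/wrist0.png

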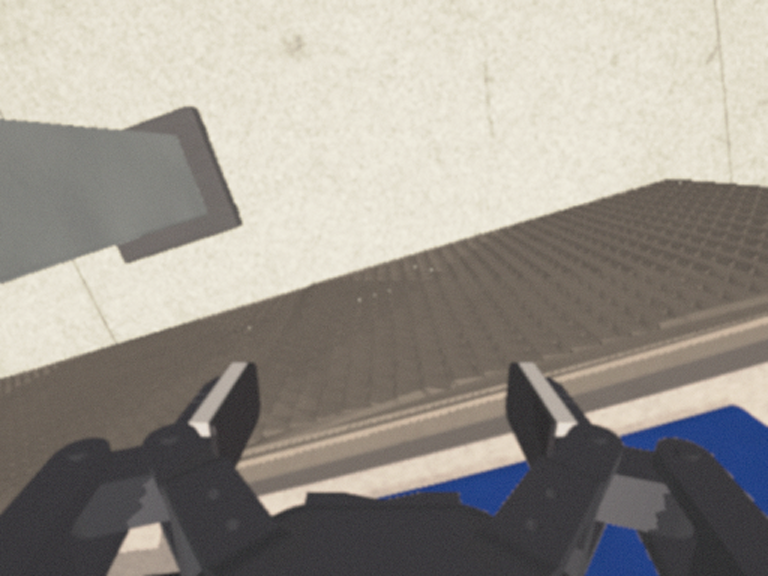

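The top view (1.5x scale) shows the tray at about (380,326), the sieve on it, the scale pan at (535,265), the coin rolls at (407,225) and (430,222), the calculator at (214,346), and a tall post with its foot at (282,255). Two loose discs at (272,332) brown and (278,378) turquoise are decoys outside the sieve.

Run:
```python
from h import *
c=read_camera('top');f=c['frame']
save('top_sieve',f[170:265,195:315],6.5)
save('top_scale',f[135:245,310,:][:, None] if 0 else f[135:245,310:400],5)
T=T_of(c)
for n,p,z in [('post foot',(282,255),0.005),('postfoot corner',(312,278),0),('calc',(214,346),0.012),('sieve',(376,324),.07),('pan',(535,265),.046),('mug',(540,190),.08),('edge L',(100,430),0)]:
    print(n,np.round(onz(c,T,(p[0]/1.5,p[1]/1.5),z),3))
```

```text
post foot [0.668 0.351 0.005]
postfoot corner [0.631 0.304 0.   ]
calc [0.526 0.452 0.012]
sieve [0.547 0.205 0.07 ]
pan [ 0.636 -0.036  0.046]
mug [ 0.743 -0.042  0.08 ]
edge L [0.404 0.621 0.   ]
```

View pics/top_sieve.png

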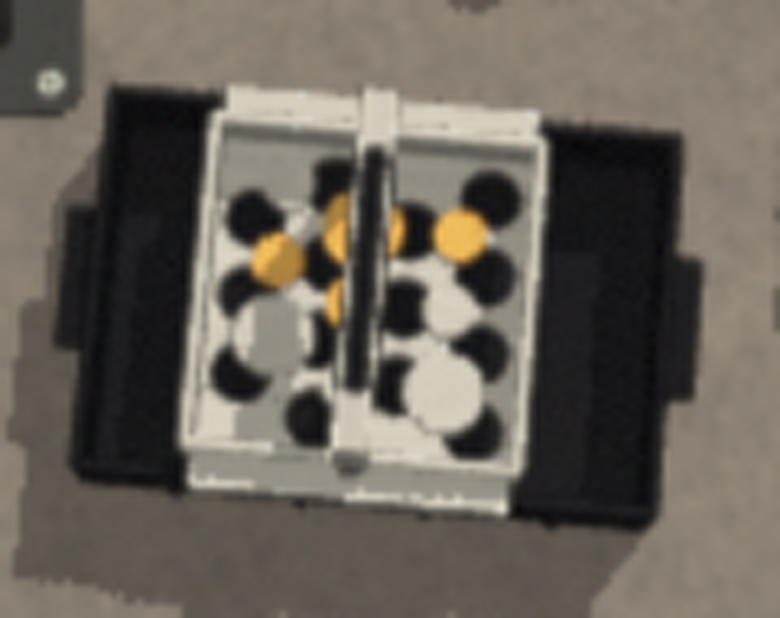

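View pics/top_scale.png

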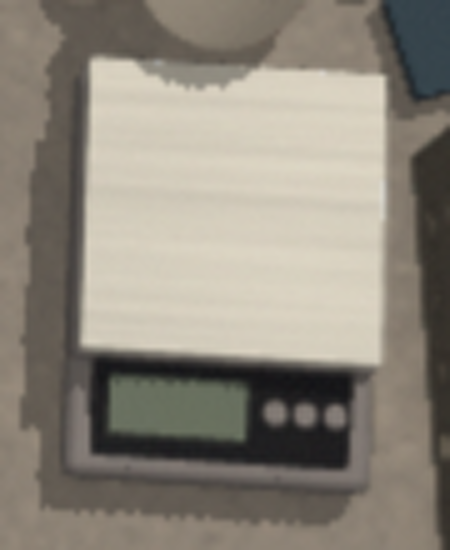

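Run:
```python
from h import *
c=read_camera('top');f=c['frame'];T=T_of(c)
def fr(x0,y0,s,pts,z): return np.array([onz(c,T,(x0+(p[0]+.5)/s-.5,y0+(p[1]+.5)/s-.5),z) for p in pts])
def rep(n,P,a,b):
    # corners order: far-left, far-right, near-right, near-left (top picture)
    ctr=P.mean(0); ysz=(np.linalg.norm(P[0]-P[1])+np.linalg.norm(P[3]-P[2]))/2; xsz=(np.linalg.norm(P[0]-P[3])+np.linalg.norm(P[1]-P[2]))/2
    d=(P[0]-P[1])+(P[3]-P[2]); yaw=np.arctan2(-d[0],d[1]); d2=(P[0]-P[3])+(P[1]-P[2]); yaw2=np.arctan2(d2[1],d2[0])
    print(n,np.round(ctr,4),'size x %.4f y %.4f (expect %s %s)'%(xsz,ysz,a,b),'yaw %.3f %.3f'%(yaw,yaw2))
rep('pan',fr(310,135,5,[(90,58),(386,75),(380,365),(80,347)],.046),.136,.136)
rep('tray',fr(195,170,6.5,[(108,90),(682,135),(655,525),(75,480)],.052),.134,.2)
rep('sieve rim',fr(195,170,6.5,[(211,112),(546,135),(520,475),(183,447)],.066),.114,.114)
P=fr(195,170,6.5,[(375,150),(355,390)],.120);print('sleeve',np.round(P,4),P.mean(0),np.linalg.norm(P[0]-P[1]),'yaw',np.arctan2(*(P[0]-P[1])[[1,0]]))
P=fr(195,170,6.5,[(275,335),(445,385),(365,230)],.0375);print(P)
# pan mask
m=cv2.inRange(cv2.cvtColor(f,cv2.COLOR_RGB2HSV),(0,0,170),(180,70,255));m[:135]=0;m[:,:315]=0;m[245:]=0;m[:,392:]=0
k=max(cv2.findContours(m,0,2)[0],key=cv2.contourArea);r=cv2.minAreaRect(k);print(r)
# side cam
c=read_camera('side');save('side_sieve',c['frame'][170:265,230:320],6.5)
```

```text
pan [ 0.6363 -0.035   0.046 ] size x 0.1342 y 0.1345 (expect 0.136 0.136) yaw -0.077 -0.084
tray [0.5484 0.2001 0.052 ] size x 0.1341 y 0.1969 (expect 0.134 0.2) yaw -0.096 -0.094
sieve rim [0.5515 0.2051 0.066 ] size x 0.1148 y 0.1132 (expect 0.114 0.114) yaw -0.094 -0.096
sleeve [[0.5892 0.2012 0.12  ]
 [0.5119 0.2089 0.12  ]] [0.55053816 0.2050927  0.12      ] 0.07773348447717272 yaw -0.09928192026739724
[[0.54067608 0.23633074 0.0375    ]
 [0.52238684 0.17821042 0.0375    ]
 [0.57673407 0.20474366 0.0375    ]]
((356.88970947265625, 176.97740173339844), (60.32900619506836, 58.36738967895508), 2.12109637260437)
```

View pics/side_sieve.png

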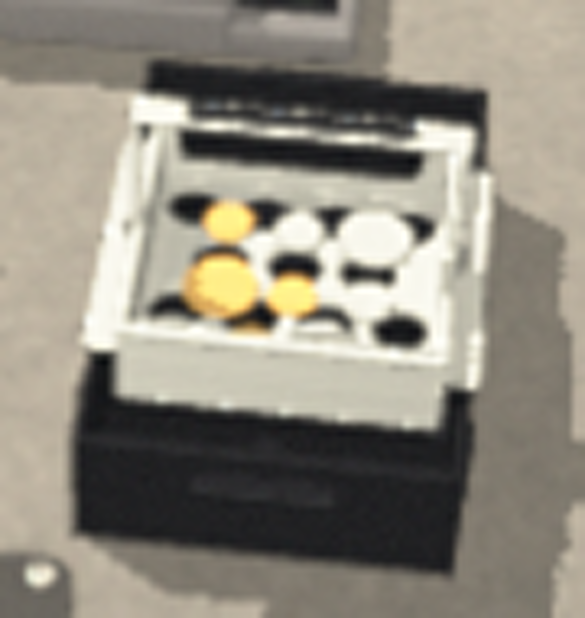

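The side crop confirms three large coins (brass at (222,285), silver at (375,237), one more silver) and small ones in the sieve. Sizes match within 2 mm, the sieve's centre is about (0.551, 0.205) with yaw -0.095, and the sleeve is 78 mm above the underside, at z≈0.110.

```bash
python3 -m pendant '[[[0.042,0,-0.024,0,0.0854],[0.042,0,-0.024,0,0.0854],[0.042,0,-0.024,0,0.0854],[0.042,0,-0.024,0,0.0854],[0.042,0,-0.024,0,0.0854]]]' 60
```

```text
time: 0.8
ee_pos: [0.3502, 0.4198, 0.2304]
tcp_rot: [[0.959, -0.0, 0.285], [-0.285, 0.002, 0.959], [-0.001, -1.0, 0.002]]
force: [0.9, -0.0, -0.3]
finger_gap: 0.0854
```

```bash
python3 -m pendant '[[[0.04,0,-0.0235,0,0.0854],[0.04,0,-0.0235,0,0.0854],[0.04,0,-0.0235,0,0.0854],[0.04,0,-0.0235,0,0.0854],[0.04,0,-0.0235,0,0.0854],[0.04,0,-0.0235,0,0.0854],[0,0,0,-6,0.0854],[0,0,0,-6,0.0854],[0,0,0,0,0.0854]]]'
python3 - <<'E'
from h import *
s=state();c=read_camera('wrist');save('w1',c['frame'],1.5);T=T_of(c,s)
R=np.array(s['tcp_rot']);print(np.arctan2(-R[0,2],R[1,2]),s['ee_pos'])
print(R.T@(np.array([.551,.205,.090])-s['ee_pos']))
print([np.round(proj(c,T,p),1)*1.5 for p in [(.589,.201,.12),(.512,.209,.12)]])
E
```

```text
time: 1.7
ee_pos: [0.5515, 0.2003, 0.2304]
tcp_rot: [[0.997, 0.003, 0.081], [-0.081, 0.002, 0.997], [0.003, -1.0, 0.002]]
force: [-0.2, 0.1, -0.2]
finger_gap: 0.0856
-0.0807689206370909 [0.55148895 0.20030124 0.23043303]
[-0.00123085  0.14043927  0.00436475]
[array([388.2 , 339.45]), array([391.65, 219.75])]
```

View pics/w1.png

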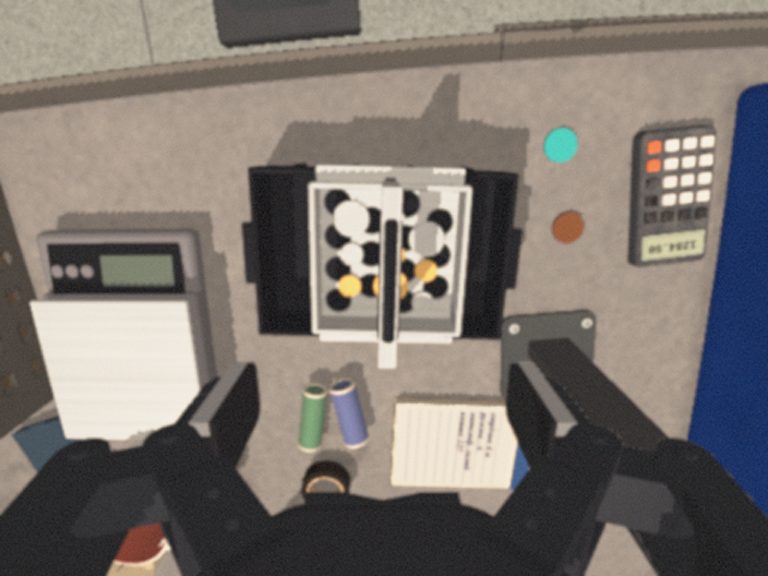

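The wrist view shows the sleeve ends at (390,220) and (388,340), matching my prediction to about 2 px. So the gripper can go down.

```bash
python3 -m pendant '[[[0,0.03,0.004,-0.8,0.0854],[-0.001,0.03,0,0,0.0854],[0,0.03,0,0,0.0854],[0,0.03,0,0,0.0854],[0,0.02,0,0,0.0854],[0,0,0,0,0.0854]]]'
python3 - <<'E'
from h import *
s=state();c=read_camera('side');save('s2',c['frame'][120:290,180:360],3.5)
R=np.array(s['tcp_rot']);print(np.arctan2(-R[0,2],R[1,2]),s['ee_pos'])
print(R.T@(np.array([.551,.205,.090])-s['ee_pos']))
E
```

```text
time: 2.35
ee_pos: [0.5508, 0.2081, 0.0876]
tcp_rot: [[0.996, 0.007, 0.087], [-0.087, 0.003, 0.996], [0.006, -1.0, 0.004]]
force: [-0.1, 0.2, 0.1]
finger_gap: 0.0854
-0.08698481573380991 [0.55081844 0.20805619 0.08758035]
[ 0.0004618  -0.00242833 -0.0030196 ]
```

View pics/s2.png

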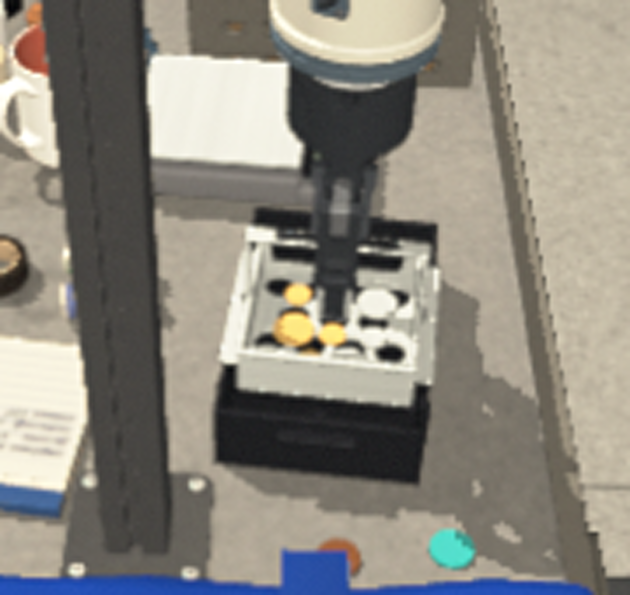

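```bash
python3 -m pendant '[[[0,-0.002,-0.003,-0.5,0.0854],[0,0,0,0,0],[0,0,0,0,0],[0,0,0,0,0],[0,0,0,0,0],[0,0,0,0,0],[0,0,0,0,0],[0,0,0,0,0]]]' 80
python3 - <<'E'
from h import *
s=state();print(s['force'],s['finger_gap'])
c=read_camera('side');save('s3',c['frame'][170:265,230:320],6.5)
c=read_camera('wrist');save('w3',c['frame'],1.5)
E
```

```text
time: 3.2
ee_pos: [0.5535, 0.206, 0.0965]
tcp_rot: [[0.997, 0.015, 0.08], [-0.08, 0.006, 0.997], [0.015, -1.0, 0.007]]
force: [-0.3, -0.1, -0.1]
finger_gap: 0.0123
[-0.31107489 -0.08662762 -0.12499237] 0.012270169678916554
```

View pics/w3.png

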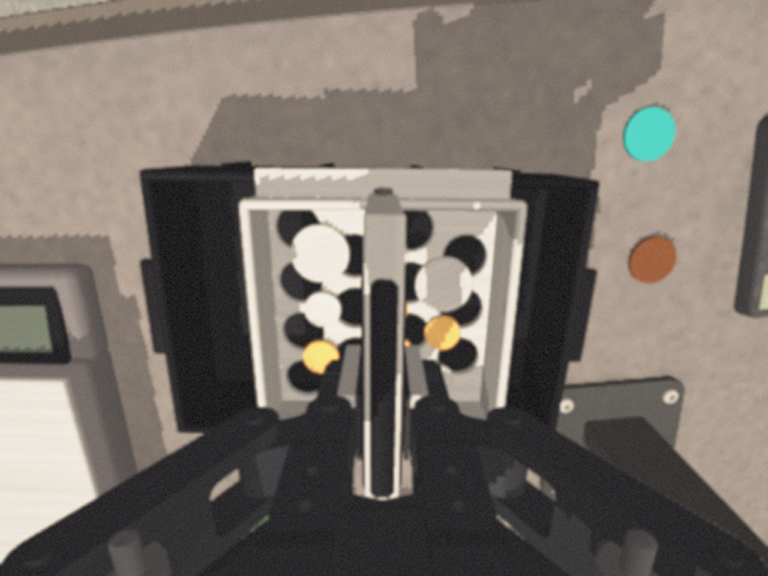

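View pics/s3.png

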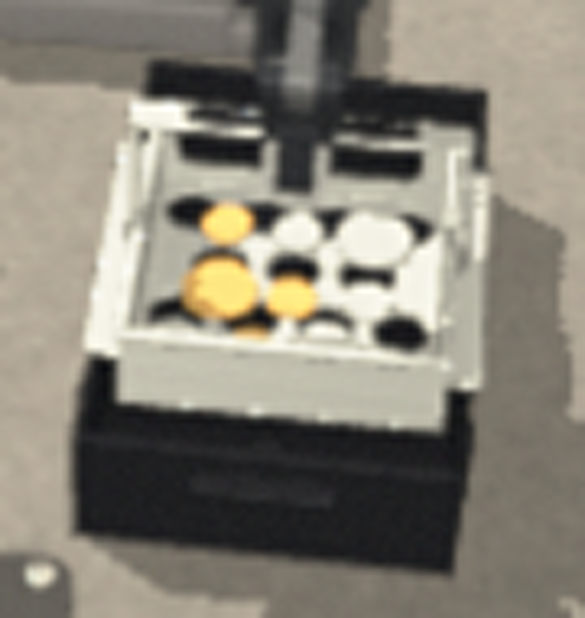

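Pads are closed on the sleeve and the sieve hasn't moved in the side view. The TCP has crept up 7 mm, though, so I'll check for drift.

```bash
for i in 1 2; do python3 -m pendant '[[[0,0,0,0,0]]]'; done; python3 -c "
from workcell import state;s=state();print(s['qd'],s['torque'],s['joints'])"
```

```text
time: 3.4
ee_pos: [0.5535, 0.2061, 0.0965]
tcp_rot: [[0.997, 0.015, 0.08], [-0.08, 0.006, 0.997], [0.015, -1.0, 0.007]]
force: [-0.1, -0.0, 2.2]
finger_gap: 0.0126
time: 3.5
ee_pos: [0.5535, 0.2061, 0.0965]
tcp_rot: [[0.997, 0.015, 0.08], [-0.08, 0.006, 0.997], [0.015, -1.0, 0.007]]
force: [-0.7, 0.5, 0.0]
finger_gap: 0.0126
[ 4.38641953e-05  3.53410041e-04 -1.11506128e-03 -6.97100097e-05
  1.05300055e-03 -7.08186383e-04] [-0.18042866  0.0690296  -0.16438496] [ 0.25449992  0.59825056  1.58737525  0.00185667  0.93980417 -1.23755613]
```

```bash
python3 -m pendant '[[[0,0,0,0,0.03],[0,0,0,0,0.03],[0,0,0,0,0.03]]]' ;python3 -m pendant '[[[0,0.006,0,-0.7,0.03],[0,0,0,0,0.03]]]'; python3 -m pendant '[[[0,0,0,0,0.0],[0,0,0,0,0.0]]]'; python3 -m pendant '[[[0,0,0,0,0.0],[0,0,0,0,0.0]]]'
```

```text
time: 3.8
ee_pos: [0.5534, 0.2061, 0.0963]
tcp_rot: [[0.997, 0.015, 0.08], [-0.08, 0.005, 0.997], [0.015, -1.0, 0.007]]
force: [-0.7, -0.8, 0.2]
finger_gap: 0.0296
time: 4.0
ee_pos: [0.5535, 0.2061, 0.0898]
tcp_rot: [[0.998, 0.015, 0.066], [-0.066, 0.005, 0.998], [0.015, -1.0, 0.006]]
force: [0.5, 0.1, -0.2]
finger_gap: 0.0307
time: 4.2
ee_pos: [0.5535, 0.2061, 0.0896]
tcp_rot: [[0.998, 0.015, 0.066], [-0.067, 0.006, 0.998], [0.014, -1.0, 0.006]]
force: [-1.1, 0.6, 3.0]
finger_gap: 0.0129
time: 4.4
ee_pos: [0.5534, 0.2061, 0.0897]
tcp_rot: [[0.998, 0.015, 0.067], [-0.067, 0.005, 0.998], [0.014, -1.0, 0.006]]
force: [0.4, 0.2, -0.9]
finger_gap: 0.0131
```

```bash
python3 -m pendant '[[[0,0,0,1.5,0],[0,0,-0.028,0,0],[0,0,0.044,0,0],[0,0,-0.044,0,0],[0,0,0.044,0,0],[0,0,-0.044,0,0]]]'
python3 - <<'E'
from h import *
s=state()
c=read_camera('side');save('s4',c['frame'][170:265,230:320],6.5)
R=np.array(s['tcp_rot']);print(R.T@(np.array(s['ee_pos'])-[.548,.200,.09]),s['joints'])
E
```

```text
time: 5.0
ee_pos: [0.5525, 0.1848, 0.0908]
tcp_rot: [[0.995, 0.02, 0.094], [-0.094, 0.006, 0.996], [0.019, -1.0, 0.008]]
force: [2.0, -3.3, -3.1]
finger_gap: 0.013
[ 0.00595108 -0.00077212 -0.01469195] [ 0.21921485  0.59625594  1.61578021  0.00238711  0.9091271  -1.25897129]
```

View pics/s4.png

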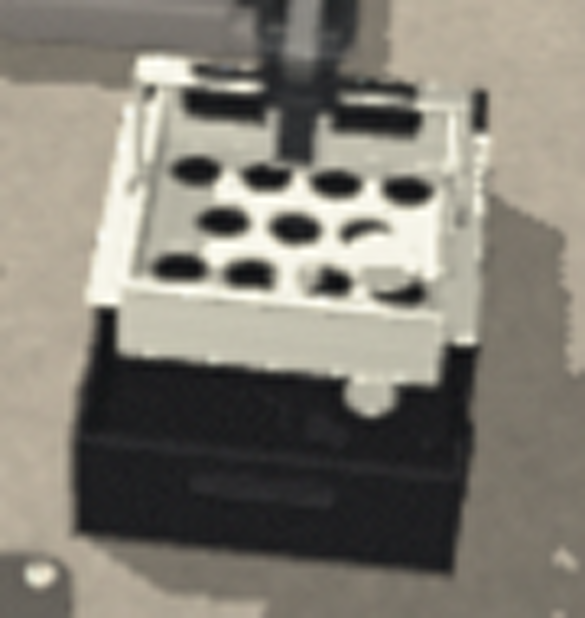

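```bash
python3 -m pendant '[[[0,0,0.044,0,0],[0,0,-0.044,0,0],[0,0,0.044,0,0],[0,0,-0.044,0,0],[0,0,0.044,0,0],[0,0,-0.044,0,0],[0,0,0.044,0,0],[0,0,-0.03,0,0],[0,0,0,0,0]]]'
python3 - <<'E'
from h import *
s=state()
c=read_camera('side');save('s5',c['frame'][170:265,230:320],6.5)
c=read_camera('wrist');save('w5',c['frame'][100:320,80:410],2.3)
R=np.array(s['tcp_rot']);print(R.T@(np.array(s['ee_pos'])-[.548,.200,.09]))
E
```

```text
time: 5.95
ee_pos: [0.5524, 0.1838, 0.0899]
tcp_rot: [[0.994, 0.015, 0.108], [-0.108, -0.003, 0.994], [0.016, -1.0, -0.001]]
force: [-0.4, 0.7, -2.2]
finger_gap: 0.0126
[ 0.00611807  0.00023679 -0.0156617 ]
```

View pics/s5.png

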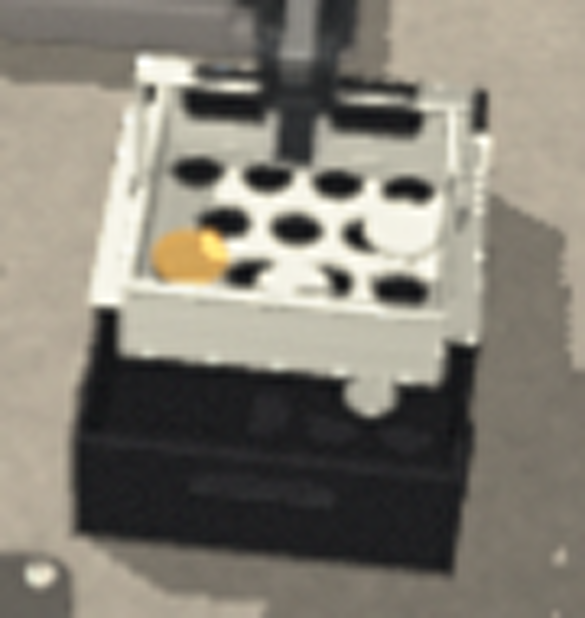

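View pics/w5.png

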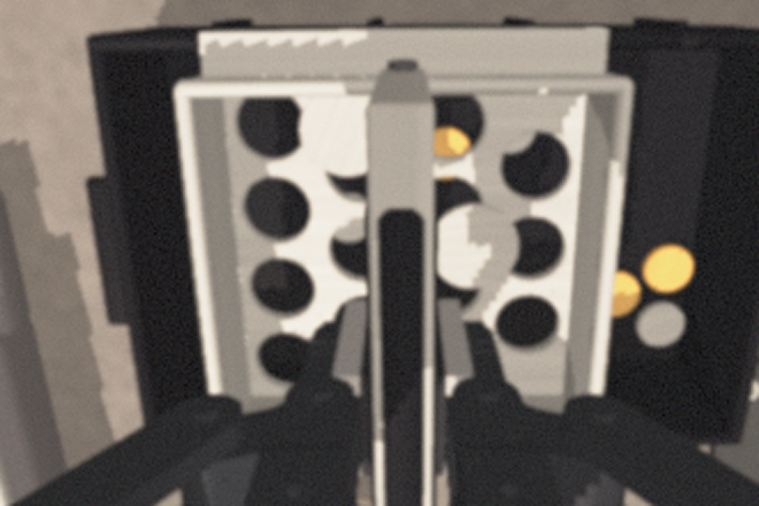

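Wrist view: three small coins are clearly in the tray, brass at (668,268) and (622,293) and silver at (661,324). Others may be seen through holes at (450,142), (350,230) and (520,140). More shaking is needed.

```bash
python3 -m pendant '[[[0,0,0.048,-0.6,0],[0,0,-0.048,0,0],[0,0,0.048,0,0],[0,0,-0.048,0,0],[0,0,0.048,0,0],[0,0,-0.048,0,0],[0,0,0.048,0,0],[0,0,-0.048,0,0],[0,0,0.048,0,0],[0,0,-0.048,0,0],[0,0,0.048,0,0],[0,0,0,0,0]]]'
python3 - <<'E'
from h import *
s=state()
c=read_camera('side');save('s6',c['frame'][170:265,230:320],6.5)
c=read_camera('wrist');save('w6',c['frame'][100:320,80:410],2.3)
c=read_camera('top');save('t6',c['frame'][170:265,195:315],6.5)
R=np.array(s['tcp_rot']);print(R.T@(np.array(s['ee_pos'])-[.548,.200,.09]))
E
```

```text
time: 7.25
ee_pos: [0.56, 0.2241, 0.0906]
tcp_rot: [[0.993, 0.015, 0.113], [-0.113, -0.007, 0.994], [0.015, -1.0, -0.005]]
force: [-1.8, 1.4, -2.3]
finger_gap: 0.0128
[ 0.00916263 -0.00058439  0.02528863]
```

View pics/s6.png

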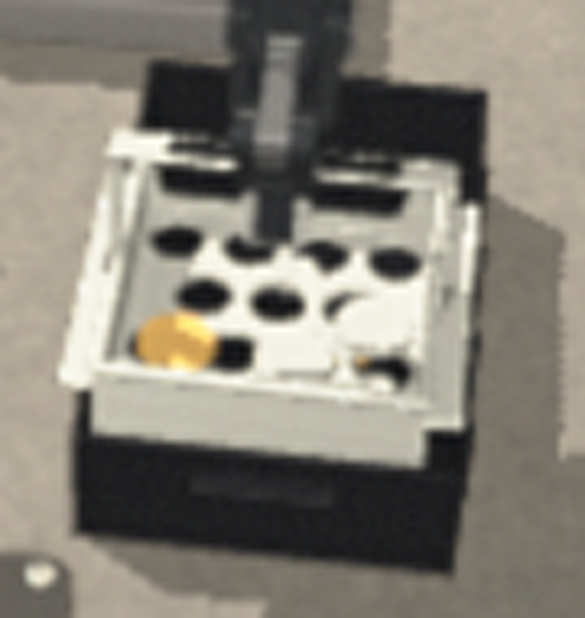

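View pics/w6.png

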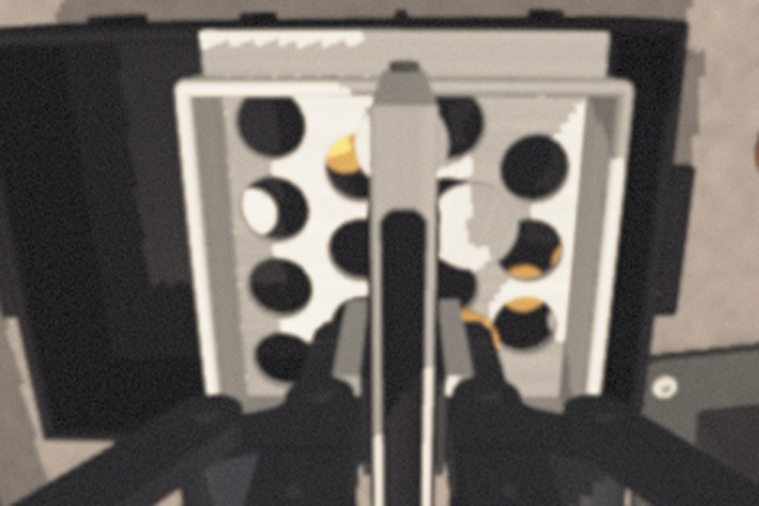

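View pics/t6.png

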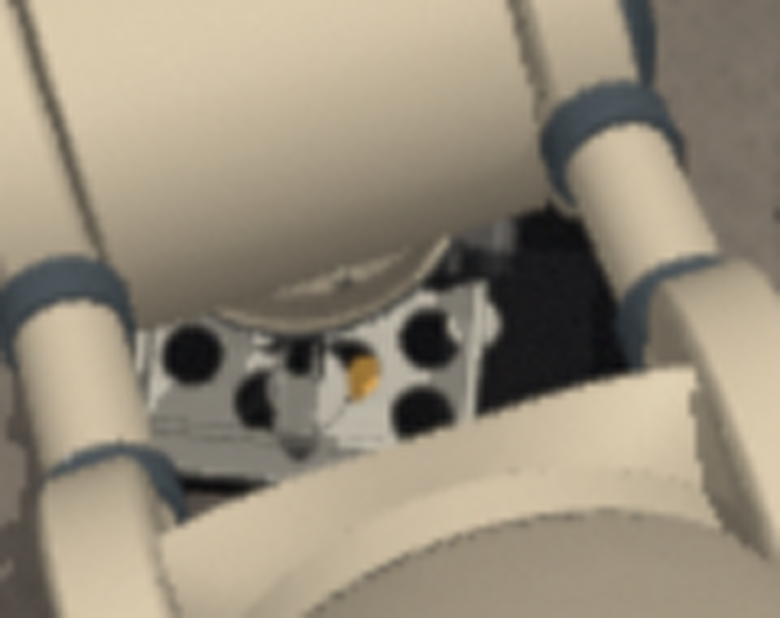

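```bash
python3 -m pendant '[[[0,0,-0.05,0.7,0],[-0.002,0,0.045,0,0],[0,0,-0.048,0,0],[0.002,0,0.045,0,0],[0,0,-0.048,0,0],[-0.002,0,0.048,0,0],[0,0,-0.048,0,0],[0,0,0.048,0,0],[0,0,-0.048,0,0],[0,0,0.048,0,0],[0,0,-0.048,0,0],[0,0,0,0,0]]]'
python3 - <<'E'
from h import *
s=state()
c=read_camera('side');save('s7',c['frame'][170:265,230:320],6.5)
c=read_camera('wrist');save('w7',c['frame'][130:270,140:370],3.4)
R=np.array(s['tcp_rot']);print(R.T@(np.array(s['ee_pos'])-[.548,.200,.09]))
E
```

```text
time: 8.6
ee_pos: [0.5508, 0.179, 0.0921]
tcp_rot: [[0.991, 0.008, 0.13], [-0.13, -0.018, 0.991], [0.01, -1.0, -0.016]]
force: [-0.6, 0.6, -2.3]
finger_gap: 0.0127
[ 0.0054905  -0.00169135 -0.02050724]
```

View pics/s7.png

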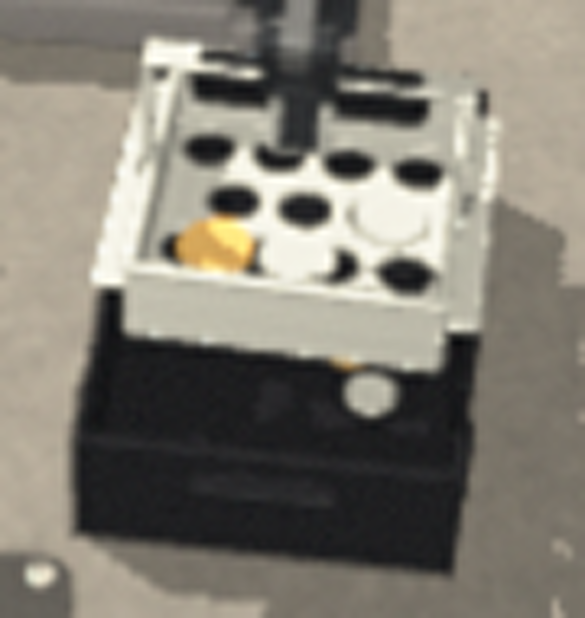

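View pics/w7.png

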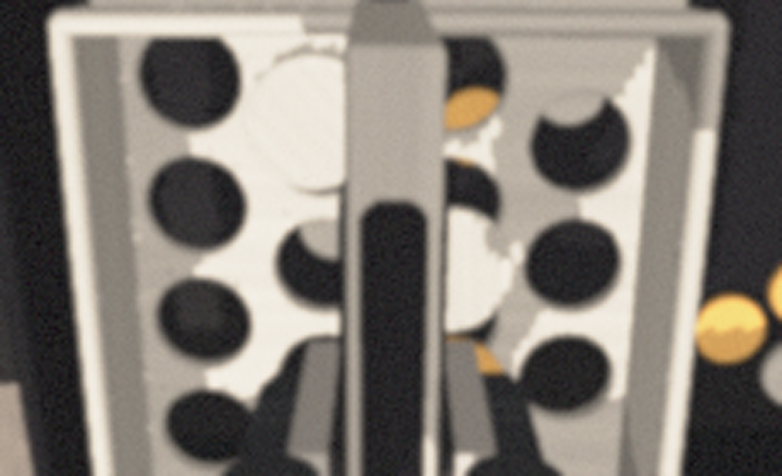

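w7 shows three large coins left (silver (310,120), silver (475,265), brass in the side view). Clipped pieces also show through holes: silver (570,105), brass (470,105) and silver (320,240). If those are on the tray floor, their world positions must be the same in all three pictures, so I'll check that.

Run:
```python
from h import *
s=state();c=read_camera('wrist')
def P(pos,R,x0,y0,sc,pts,z=.007):
    T=T_of(c,dict(tcp_rot=R,ee_pos=pos));
    for p in pts: print(np.round(onz(c,T,(x0+p[0]/sc,y0+p[1]/sc),z)[:2],3),end=' ')
    print()
P([.5524,.1838,.0899],[[.994,.015,.108],[-.108,-.003,.994],[.016,-1,-.001]],80,100,2.3,[(450,142),(350,230),(520,140),(668,268),(622,293),(661,324)])
P([.56,.2241,.0906],[[0.993, 0.015, 0.113], [-0.113, -0.007, 0.994], [0.015, -1.0, -0.005]],80,100,2.3,[(343,155),(262,210),(9,9),(520,265),(525,310),(545,320)])
P(s['ee_pos'],s['tcp_rot'],140,130,3.4,[(470,105),(320,240),(570,105),(780,290),(730,330),(780,375)])
```

```text
[0.524 0.203] [0.552 0.164] [0.526 0.228] [0.58  0.281] [0.589 0.263] [0.603 0.278] 
[0.532 0.205] [0.549 0.173] [0.469 0.1  ] [0.581 0.265] [0.6   0.266] [0.605 0.274] 
[0.523 0.203] [0.553 0.162] [0.526 0.227] [0.581 0.276] [0.59  0.263] [0.605 0.276]
```

```bash
python3 -m pendant '[[[0,0,0.01,-1,0],[0,0,0.01,-1,0],[0,0,0,0,0]]]'
python3 - <<'E'
from h import *
s=state()
c=read_camera('wrist');save('w8',c['frame'][130:290,120:390],2.9);T=T_of(c,s)
print([np.round((np.array(proj(c,T,(x,y,.007)))-[120,130])*2.9) for x,y in [(.523,.203),(.553,.162),(.526,.227),(.581,.276),(.59,.263),(.605,.276)]])
c=read_camera('side');save('s8',c['frame'][170:265,230:320],6.5)
R=np.array(s['tcp_rot']);print(R.T@(np.array(s['ee_pos'])-[.548,.200,.09]),R[:,2])
E
```

```text
time: 9.05
ee_pos: [0.5551, 0.2029, 0.0922]
tcp_rot: [[0.995, 0.01, 0.094], [-0.094, -0.016, 0.995], [0.012, -1.0, -0.014]]
force: [-0.2, 0.4, -2.7]
finger_gap: 0.0126
[array([386.,  87.]), array([257., 200.]), array([472.,  90.]), array([648., 256.]), array([605., 287.]), array([647., 328.])]
[ 0.00679311 -0.0021457   0.00356211] [ 0.09422251  0.9954457  -0.01449087]
```

View pics/w8.png

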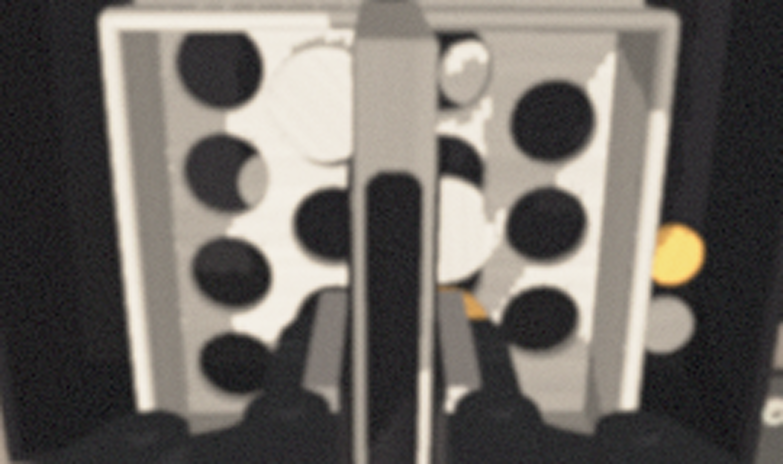

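View pics/s8.png

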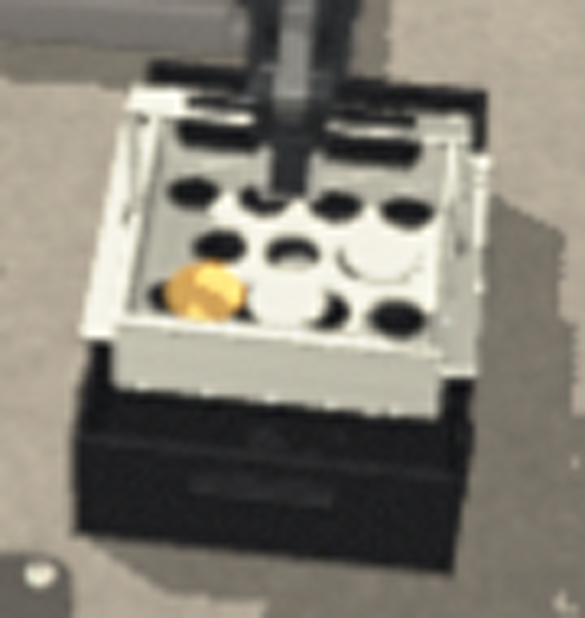

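All six small coins are on the tray floor: two brass and one silver at its left end, silver at (252,183) and (465,72) through holes, and a brass one behind the handle, all near the predicted pixels. Before carrying the sieve over, I'll check clearance to the mug behind the scale and the sieve's pose in hand.

Run:
```python
from h import *
c=read_camera('top');T=T_of(c)
for z in (0,.03,.046,.066,.09,.1): print('mug near edge',z,np.round(onz(c,T,(355,145),z),3))
cs=read_camera('side');Ts=T_of(cs);save('s9',cs['frame'][100:190,150:310],5)
save('t9',c['frame'][85:175,310:430],6.5)
# sieve flange corners in side
def P(p,z): return np.round(onz(cs,Ts,(230+p[0]/6.5,170+p[1]/6.5),z),4)
print('rim corners near camera',P((118,322),.066),P((440,350),.066))
```

```text
mug near edge 0 [ 0.723 -0.046  0.   ]
mug near edge 0.03 [ 0.715 -0.04   0.03 ]
mug near edge 0.046 [ 0.71  -0.036  0.046]
mug near edge 0.066 [ 0.704 -0.032  0.066]
mug near edge 0.09 [ 0.697 -0.026  0.09 ]
mug near edge 0.1 [ 0.695 -0.024  0.1  ]
rim corners near camera [0.6124 0.2511 0.066 ] [0.5017 0.2604 0.066 ]
```

View pics/s9.png

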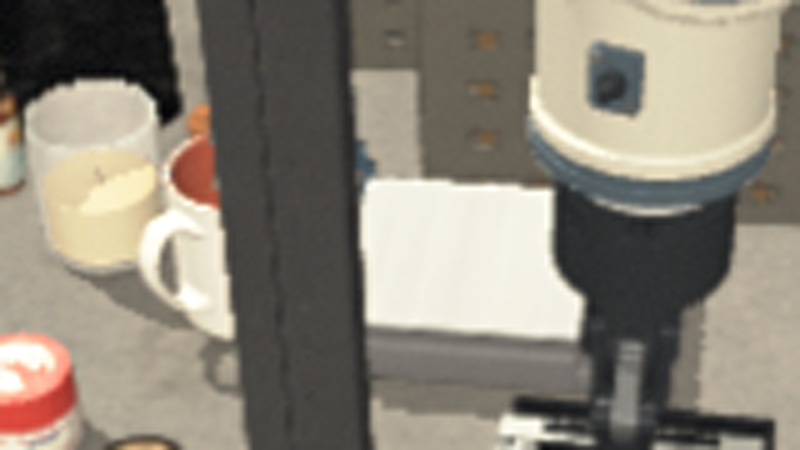

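View pics/t9.png

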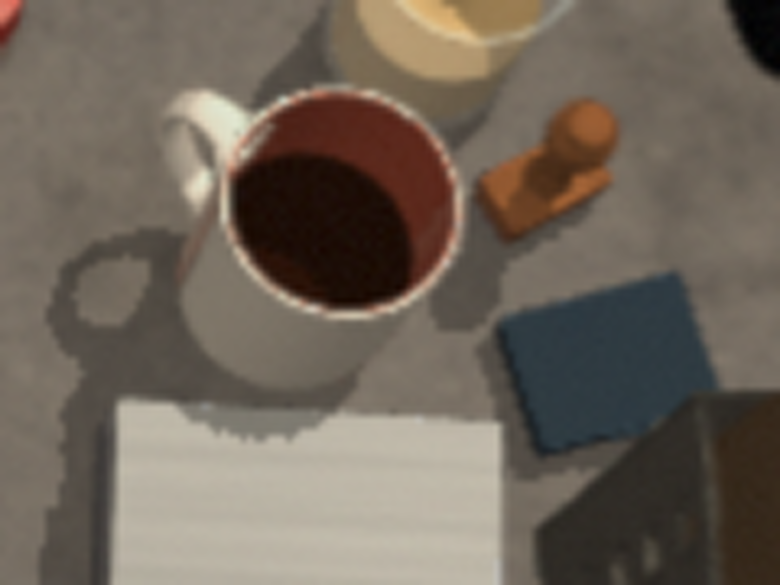

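The mug's base is fully visible, with its near edge at t9 (275,390), i.e. x≈0.72. The sieve's flange on the pan reaches x≈0.709, so it clears if I come straight down. Lifting now.

```bash
python3 -m pendant '[[[0,-0.008,0,0,0],[0,-0.012,0,0,0],[0,-0.015,0,0,0],[0,-0.015,0,0,0],[0,-0.015,0,0,0],[0,0,0,0,0]]]'
python3 - <<'E'
from h import *
s=state()
c=read_camera('wrist');save('w10',c['frame'][130:290,120:390],2.9)
c=read_camera('side');save('s10',c['frame'][120:265,200:330],4.5)
R=np.array(s['tcp_rot']);print(R.T@(np.array([.636,-.035,.17])-s['ee_pos']),R[:,2],s['torque'])
E
```

```text
time: 9.85
ee_pos: [0.5542, 0.2016, 0.1638]
tcp_rot: [[0.995, 0.011, 0.098], [-0.098, -0.016, 0.995], [0.012, -1.0, -0.015]]
force: [0.8, 0.4, -2.3]
finger_gap: 0.0129
[ 0.1045755  -0.00157907 -0.22747011] [ 0.09793637  0.99508485 -0.01464923] [-0.00798957 -0.00428182  0.0523419 ]
```

View pics/s10.png

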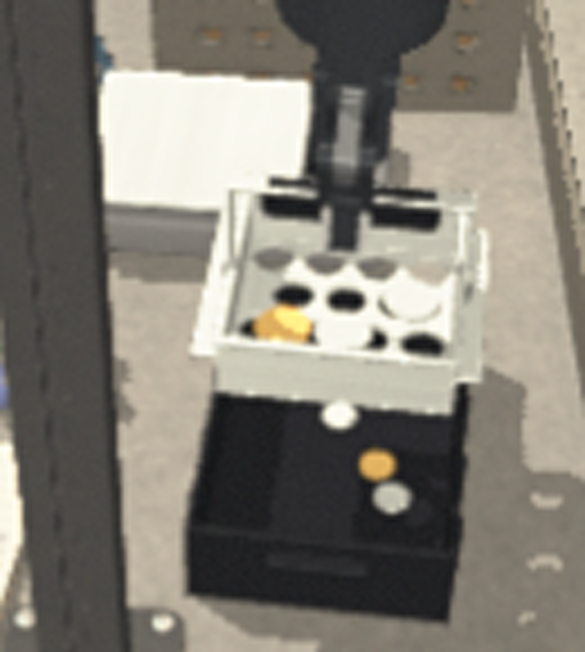

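View pics/w10.png

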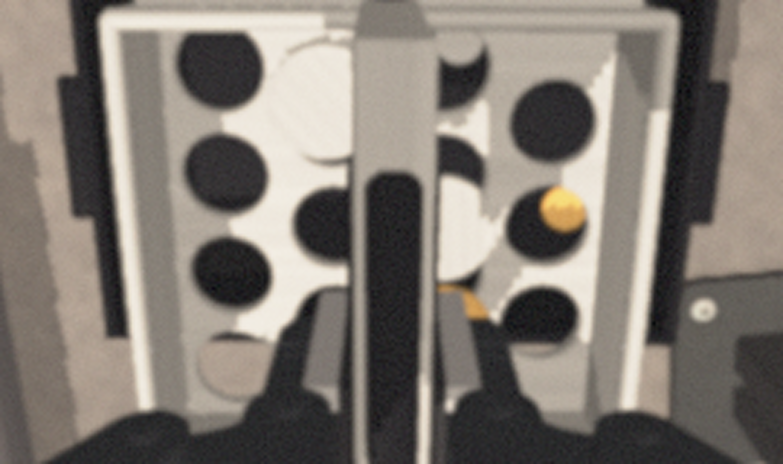

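```bash
python3 -m pendant '[[[0.005,0,-0.01,0,0],[0.01,0,-0.022,0,0],[0.011,0,-0.024,0,0],[0.011,0,-0.024,0,0],[0.011,0,-0.024,0,0],[0.011,0,-0.024,0,0],[0.011,0,-0.024,0,0],[0.011,0,-0.024,0,0],[0.011,0,-0.024,0,0],[0.009,0,-0.018,-0.5,0],[0.004,0,-0.009,-0.5,0],[0,0,0,0,0]]]'
python3 - <<'E'
from h import *
s=state()
c=read_camera('wrist');save('w11',c['frame'],1.5)
c=read_camera('side');save('s11',c['frame'][90:190,190:320],6)
R=np.array(s['tcp_rot']);print(R.T@(np.array([.636,-.035,.17])-s['ee_pos']),R[:,2],s['torque'])
E
```

```text
time: 11.15
ee_pos: [0.6346, -0.0529, 0.1563]
tcp_rot: [[0.997, -0.007, 0.08], [-0.08, -0.018, 0.997], [-0.005, -1.0, -0.018]]
force: [-0.1, 1.3, -2.3]
finger_gap: 0.0126
[-0.00012643 -0.01405343  0.0176871 ] [ 0.08029276  0.99660248 -0.01834563] [ 0.01539304 -0.03983792  0.0062757 ]
```

View pics/s11.png

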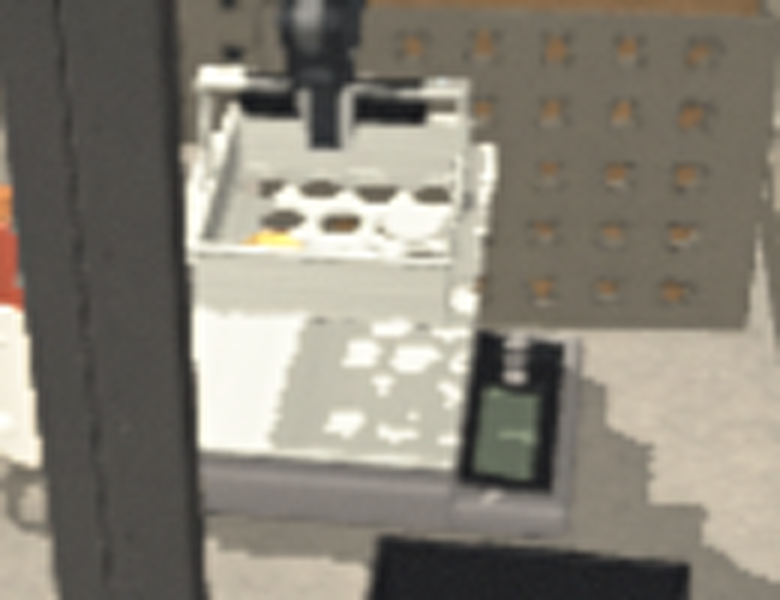

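View pics/w11.png

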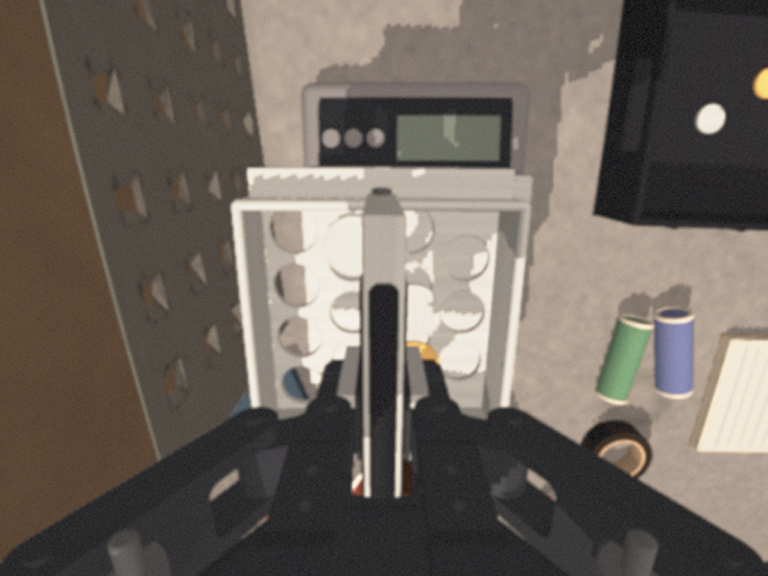

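```bash
python3 -m pendant '[[[0,0,0.009,0,0],[0,0,0.009,0,0],[0,0,0,0,0],[0,0,0,0,0]]]'
python3 - <<'E'
from h import *
s=state();dz=s['ee_pos'][2]-.0922
c=read_camera('wrist');save('w12',c['frame'][100:290,130:390],3);T=T_of(c,s)
c2=read_camera('side');save('s12',c2['frame'][90:190,190:320],6)
R=np.array(s['tcp_rot']);print(s['ee_pos'],R[:,2],'dz',dz)
P=np.array([onz(c,T,(p[0]/1.5,p[1]/1.5),.066+dz) for p in [(235,202),(530,204)]]);m=P.mean(0);v=P[1]-P[0]
print('old-pixel rim corners',P,np.linalg.norm(v),'yaw',np.arctan2(-v[0],v[1]));v/=np.linalg.norm(v);n=np.array([v[1],-v[0]])
print('sieve centre',m[:2]+.057*n)
print('proj of nominal centre rim', [np.round((np.array(proj(c,T,(s['ee_pos'][0]+a,s['ee_pos'][1]+b,.066+dz)))-[130,100])*3) for a,b in [(-.057,-.057),(-.057,.057)]])
E
```

```text
time: 11.65
ee_pos: [0.6346, -0.0281, 0.156]
tcp_rot: [[0.997, -0.008, 0.076], [-0.077, -0.017, 0.997], [-0.006, -1.0, -0.017]]
force: [-0.5, 1.1, -3.2]
finger_gap: 0.0124
[ 0.6346392  -0.02805847  0.15602126] [ 0.07640567  0.99692643 -0.01731678] dz 0.06382125786392948
old-pixel rim corners [[ 0.57101199 -0.08271879  0.12982126]
 [ 0.58049977  0.03361864  0.12982126]] 0.11672366880750504 yaw -0.08137390421513004
sieve centre [ 0.63256726 -0.02918327]
proj of nominal centre rim [array([ 74., 138.]), array([646.,  95.])]
```

View pics/w12.png

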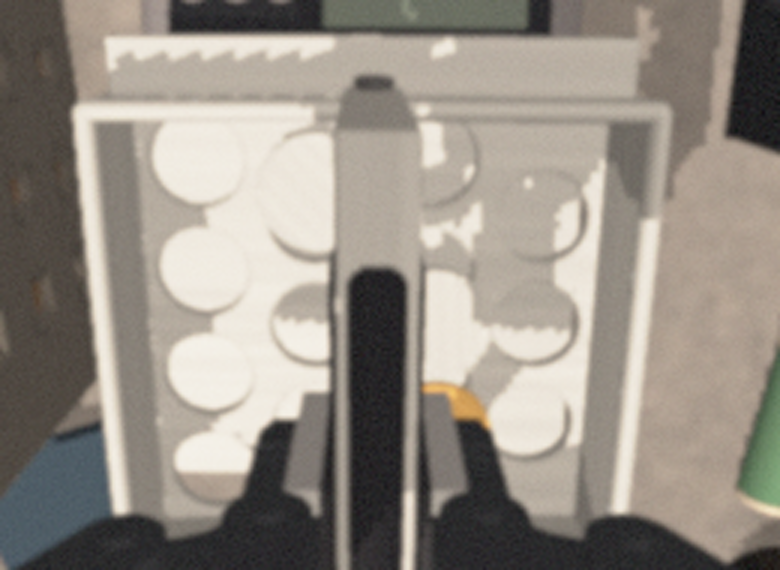

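View pics/s12.png

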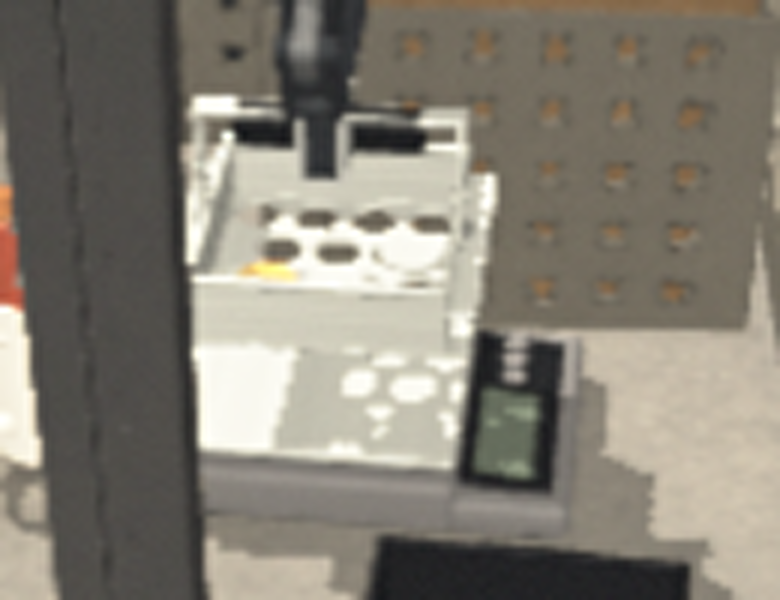

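```bash
python3 -m pendant '[[[0.003,0,-0.004,0,0],[0,0.008,0,0,0],[0,0.01,0,0,0],[0,0.008,0,0,0],[0,0.004,0,0,0],[0,0,0,0,0],[0,0,0,0,0]]]'
python3 - <<'E'
from h import *
s=state();dz=s['ee_pos'][2]-.0922
c=read_camera('wrist');save('w13',c['frame'][60:290,100:400],2.6);T=T_of(c,s)
print('underside',.032+dz)
E
```

```text
time: 12.45
ee_pos: [0.6368, -0.0345, 0.1223]
tcp_rot: [[0.997, -0.009, 0.078], [-0.078, -0.017, 0.997], [-0.008, -1.0, -0.017]]
force: [-0.3, -0.4, -3.2]
finger_gap: 0.0128
underside 0.06210701108399713
```

View pics/w13.png

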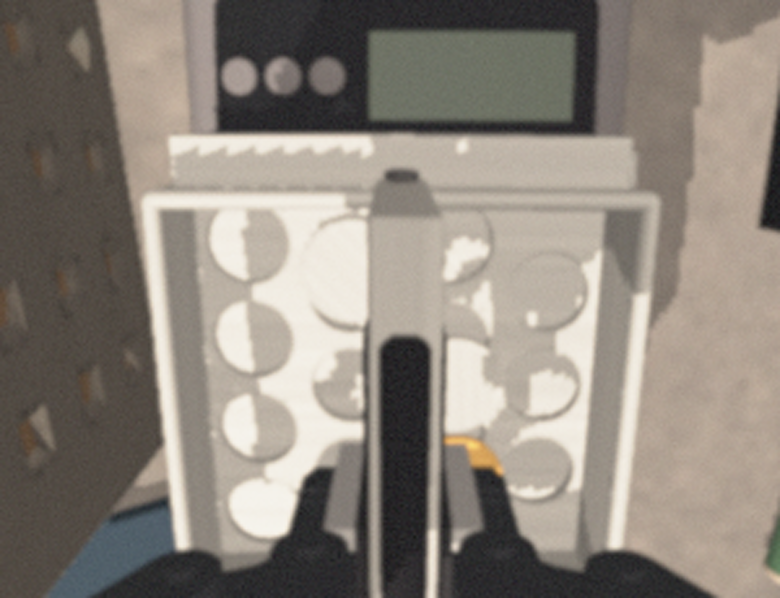

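```bash
python3 -m pendant '[[[0.001,0.004,0.001,0,0],[0,0.004,0,0,0],[0,0.002,0,0,0],[0,0,0,0,0]]]'; python3 -m pendant '[[[0,0.002,0,0,0],[0,0,0,0,0]]]'
```

```text
time: 12.9
ee_pos: [0.6384, -0.0336, 0.1122]
tcp_rot: [[0.997, -0.008, 0.078], [-0.078, -0.017, 0.997], [-0.006, -1.0, -0.017]]
force: [-0.2, -1.1, -2.5]
finger_gap: 0.0128
time: 13.1
ee_pos: [0.6384, -0.0337, 0.1101]
tcp_rot: [[0.997, -0.008, 0.078], [-0.078, -0.017, 0.997], [-0.006, -1.0, -0.017]]
force: [-0.2, -0.2, -3.7]
finger_gap: 0.0127
```

Run:
```python
from h import *
s=state();print('underside est',.032+s['ee_pos'][2]-.0922, s['force'],s['torque'])
c=read_camera('side');save('s14',c['frame'][90:190,190:320],6)
```

```text
underside est 0.049895329737954186 [-0.24067359 -0.24397835 -3.74796527] [ 0.01321581 -0.04988855 -0.00564401]
```

View pics/s14.png

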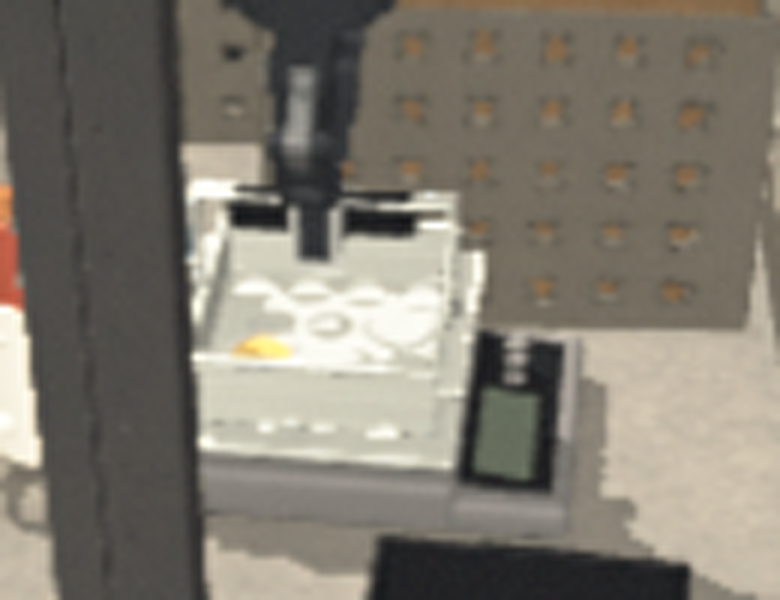

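Nearly down, and the force is still just the sieve's weight. I'll come down in 2 mm steps until it touches.

```bash
python3 -m pendant '[[[0,0.002,0,0,0],[0,0,0,0,0]]]'; python3 -m pendant '[[[0,0.0015,0,0,0],[0,0,0,0,0]]]'
```

```text
time: 13.35
ee_pos: [0.6386, -0.0337, 0.1083]
tcp_rot: [[0.997, -0.007, 0.078], [-0.078, -0.017, 0.997], [-0.006, -1.0, -0.017]]
force: [0.7, 0.2, -2.1]
finger_gap: 0.0129
time: 13.55
ee_pos: [0.6386, -0.0338, 0.1067]
tcp_rot: [[0.997, -0.007, 0.078], [-0.078, -0.017, 0.997], [-0.006, -1.0, -0.017]]
force: [1.0, 0.7, -2.1]
finger_gap: 0.0127
```

```bash
python3 -m pendant '[[[0,0.001,0,0,0],[0,0,0,0,0]]]'; python3 -m pendant '[[[0,0.001,0,0,0],[0,0,0,0,0]]]'; python3 -c "
from h import *
c=read_camera('side');save('s15',c['frame'][90:190,190:320],6)
s=state();c=read_camera('wrist');save('w15',c['frame'][60:290,100:400],2.6)"
```

```text
time: 13.75
ee_pos: [0.6386, -0.0338, 0.1056]
tcp_rot: [[0.997, -0.007, 0.078], [-0.078, -0.017, 0.997], [-0.006, -1.0, -0.018]]
force: [-0.7, 0.8, -2.2]
finger_gap: 0.0128
time: 13.95
ee_pos: [0.6387, -0.0341, 0.1051]
tcp_rot: [[0.997, -0.006, 0.078], [-0.078, -0.017, 0.997], [-0.005, -1.0, -0.018]]
force: [0.4, 1.1, 0.6]
finger_gap: 0.0131
```

View pics/s15.png

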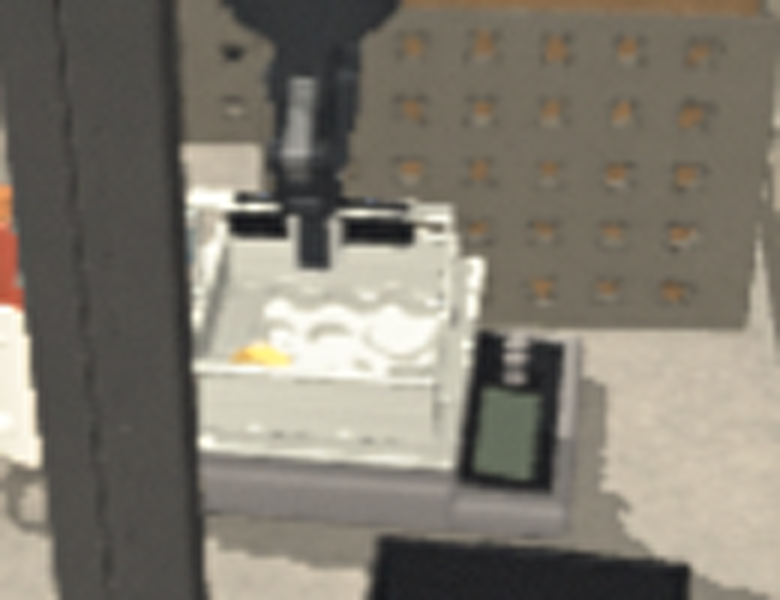

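View pics/w15.png

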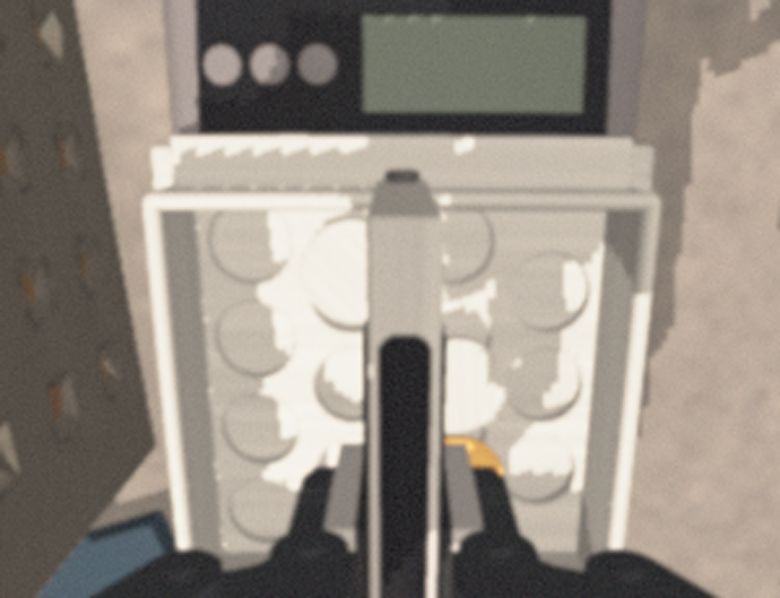

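Contact made: the load has come off the wrist. In w15 the pan's corners are at (152,165) and (652,165), and the flange runs 172–635, so it is centred in y. Releasing.

```bash
python3 -m pendant '[[[0,0,0,0,0.03],[0,0,0,0,0.05],[0,0,0,0,0.05],[0,0,0,0,0.05]]]'; python3 -m pendant '[[[0,-0.01,0,0,0.05],[0,-0.03,0,0,0.05],[0,-0.03,0,0,0.05],[0,-0.04,0,0,0.05],[0,-0.04,0,0,0.05],[0,0,0,0,0.05]]]'; python3 -m pendant '[[[-0.04,0,0.02,0,0.05],[-0.04,0,0.04,0,0.05],[-0.04,0,0.04,0,0.05],[-0.03,0,0.04,0,0.05],[-0.03,0,0.04,0,0.05],[0,0,0.03,0,0.05],[0,0,0,0,0.05]]]'
python3 -c "
from h import *
c=read_camera('side');save('s16',c['frame'],1.5)
c=read_camera('top');save('t16',c['frame'],1.5);save('t16c',c['frame'][110:240,305:405],4.6)"
```

```text
time: 14.45
ee_pos: [0.6391, -0.034, 0.1052]
tcp_rot: [[0.997, -0.006, 0.078], [-0.078, -0.017, 0.997], [-0.004, -1.0, -0.018]]
force: [1.1, -0.4, -0.3]
finger_gap: 0.0503
time: 15.05
ee_pos: [0.6395, -0.0311, 0.2635]
tcp_rot: [[0.997, -0.007, 0.078], [-0.078, -0.017, 0.997], [-0.005, -1.0, -0.018]]
force: [0.8, 0.4, -1.0]
finger_gap: 0.0499
time: 15.75
ee_pos: [0.4789, 0.1879, 0.2645]
tcp_rot: [[0.997, 0.001, 0.081], [-0.081, -0.017, 0.997], [0.003, -1.0, -0.017]]
force: [0.7, -0.3, 0.7]
finger_gap: 0.0505
```

View pics/t16.png

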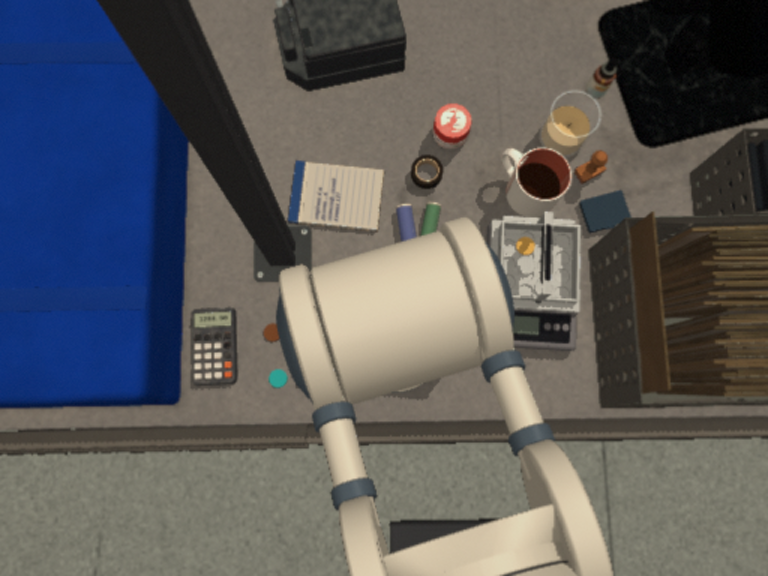

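View pics/s16.png

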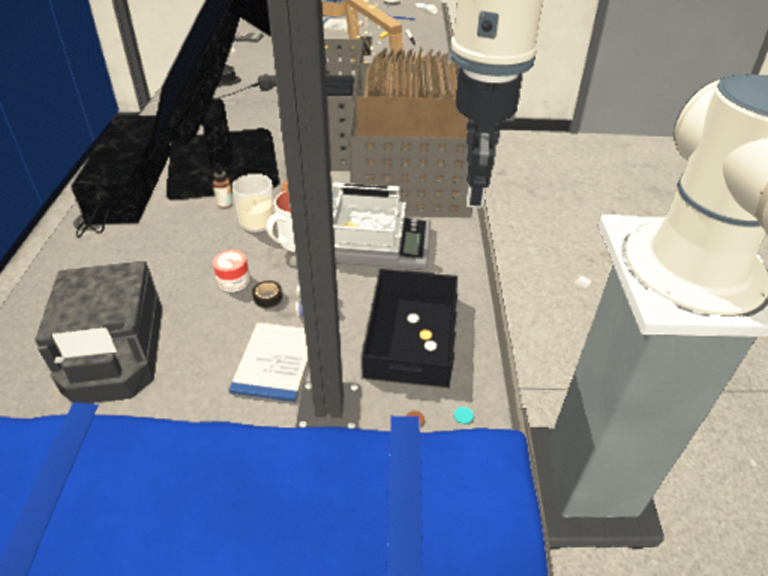

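View pics/t16c.png

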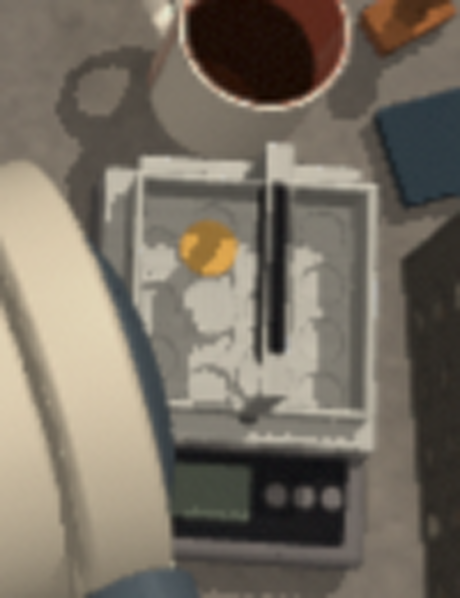

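The sieve sits flat on the pan with the brass large coin at t16c (208,248) and a silver one at (215,305). The rolls, calculator and mug look unmoved. I'll clear the arm to measure the centring and count the coins.

```bash
python3 -m pendant '[[[-0.03,0,0.04,0,0.05],[-0.03,0,0.04,0,0.05],[-0.03,0,0.04,0,0.05],[-0.03,0,0.04,0,0.05],[0,0,0,0,0.05]]]'
python3 -c "
from h import *
c=read_camera('top');save('t17',c['frame'],1.5);save('t17c',c['frame'][130:240,315:400],5.4);save('t17t',c['frame'][170:265,195:315],6.5)"
```

```text
time: 16.35
ee_pos: [0.3743, 0.3544, 0.2615]
tcp_rot: [[0.996, 0.003, 0.093], [-0.093, -0.018, 0.995], [0.004, -1.0, -0.018]]
force: [-0.1, -0.9, 0.2]
finger_gap: 0.0497
```

View pics/t17c.png

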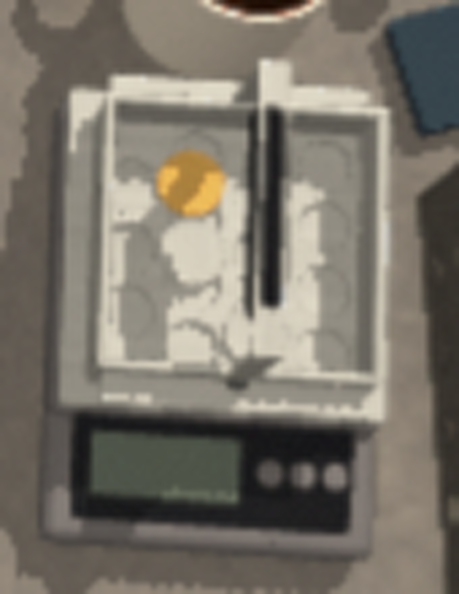

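View pics/t17t.png

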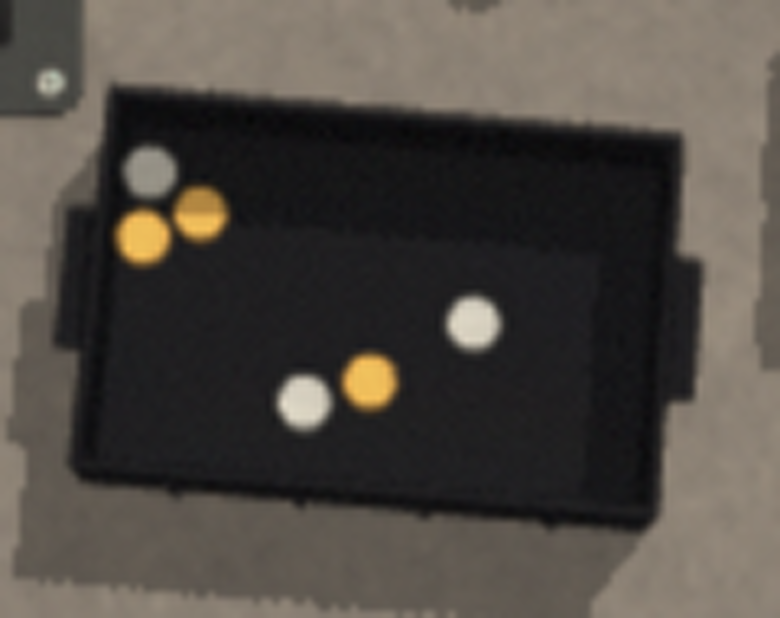

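The tray holds all six small coins: silver at (150,173), (473,323) and (304,402), brass at (200,214), (143,238) and (370,382).

Run:
```python
from h import *
c=read_camera('top');T=T_of(c)
P=np.array([onz(c,T,(315+p[0]/5.4,130+p[1]/5.4),.080) for p in [(105,97),(388,108),(378,382),(97,368)]])
print(P.round(4).tolist(),'ctr',P.mean(0),np.linalg.norm(P[0]-P[1]),np.linalg.norm(P[1]-P[2]))
H=np.array([onz(c,T,(315+p[0]/5.4,130+p[1]/5.4),.134) for p in [(272,108),(270,305)]]);print('sleeve',H,H.mean(0))
Q=np.array([onz(c,T,(315+p[0]/5.4,130+p[1]/5.4),.046) for p in [(73,92),(57,405)]]);print('pan left edge',Q.round(4),'expect +.068 from centre')
```

```text
[[0.6943, 0.0174, 0.08], [0.6877, -0.0981, 0.08], [0.574, -0.0863, 0.08], [0.5817, 0.0261, 0.08]] ctr [ 0.63442029 -0.03521801  0.08      ] 0.11574093791796759 0.1142433225100711
sleeve [[ 0.67352524 -0.0374655   0.134     ]
 [ 0.59554005 -0.03197052  0.134     ]] [ 0.63453264 -0.03471801  0.134     ]
pan left edge [[0.7064 0.0247 0.046 ]
 [0.5724 0.0376 0.046 ]] expect +.068 from centre
```

```bash
python3 -c "
from h import *
c=read_camera('side');save('s18',c['frame'][110:185,210:300],8)"
```

```text
(no output)
```

View pics/s18.png

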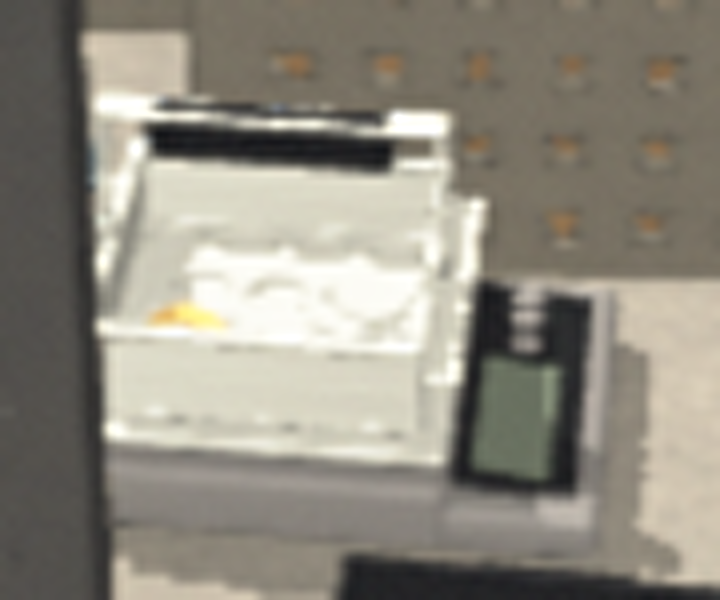

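The sieve rests flat. The brass large coin is at (185,318) and a silver one at about (370,290); white on white, the second silver one can't be made out here, but w15 showed it just before release. Handing in.

```bash
python3 -c "
from workcell import job_done,state
print(state()['time'],state()['force']);print(job_done())"
```

```text
16.5 [ 0.26087437 -0.14381281  0.29930284]
the job is handed in; nothing more can be done
None
```

I shook the coin sieve over the tray until all six small coins had dropped through. Then I set it, with the three large coins in it, on the scale's pan, let go and moved the arm clear. I handed the job in at 16.5 s; it reported no verdict.

**Last checks**
- **Small coins:** the final top view shows all six in the tray, three silver and three brass.
- **Placing:** the sieve sits flat, with its centre measured about 2 mm from the pan's centre.
- **Surroundings:** the mug, calculator and coin rolls looked unmoved in the pictures. I judged this by eye and did not measure it.
- **Forces:** no reading exceeded 4 N, but I only read them at the end of each move, so peaks during the shaking are not known.

**What was less certain or went off plan**
- **Third large coin:** all three large coins were last seen together in the wrist picture just before release. Afterwards one of the two silver ones could not be made out, hidden by the handle from above and white on white from the side.
- **Grip:** the gripper rose about 7 mm during the first closing, so I opened it and gripped again lower before shaking.
- **Tilt:** the tool ended up about 1° off vertical after the shaking. The sieve still stands flat on the pan.

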